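# Open the clamp bar of a bench pressure filter and hold it up

## Robot

A 7-joint arm with a two-finger parallel gripper is mounted at the origin on a cart in front of the work surface, level with it; the furniture and walls round the work are solid. World frame = base frame: x ahead of the robot, y to its left, z up, the work surface at z = 0. Lengths are in m, angles in rad, forces in N, time in s.
With the tool pointing down it reaches from about 0.4 to 0.85 m from the base axis. Payload 10.4 kg.
Tool frame: the origin (TCP) lies at the very end of the fingers, on their centre line; the grasp point (between the pads) lies 19 mm behind it (r.pinch_z is the distance from the TCP to the grasp point, in m); z points along the fingers, y is the line along which they close (so a half turn about z gives the same grasp; the last joint's range is limited). The gripper opens to 87 mm and grips with 3 to 60 N. Pads are 19 mm wide; open, the fingers measure 117 mm over their backs; the gripper's body (75 mm by 190 mm) begins 51 mm behind the grasp point.
Start: joints at [1.227, 0.332, -0.065, 1.46, 0.022, 1.35, -0.088], TCP at [0.197, -0.593, 0.223] pointing down, gripper open.
Joint ranges: [-2.6, 2.6], [-0.5, 2.12], [-1.47, 1.34], [0.16, 2.42], [-1.27, 4.41], [0.06, 2.06], [-2.6, 2.6]. Speed limits (rad/s): [2.22, 2.22, 2.79, 2.79, 3.14, 3.14, 3.14].

## Interface

Orientations are given as a unit quaternion [x, y, z, w].
In Python, from bench import r, camera gives the robot as it stands. The module is installed in compiled form; this text tells all that it offers.
- The arm moves only by the shell command python3 -m pendant 'ROWS' [FORCE]. ROWS is JSON, a list of rows, each an object with "dp": the shift along the tool's x, y, z as a fraction of full scale, a list of three; "rotation": the turn, a rotation vector about the tool's x, y, z as a fraction of full scale, a list of three; "jaw": the opening, from 0 (shut) to 1 (fully open). A call has 1 to 8 rows; each row is the pose to reach, as a shift and turn from the pose commanded when the call began, along the tool's axes at that moment, turning the shorter way round; what a row does not reach only later rows make up. Full scale, the value 1, is 0.15 m for a shift and 2 pi rad for a turn. A row lasts 1/8 s, in which the tool goes at most 62.5 mm and 10.7 degrees, less where a joint would pass 70% of its speed; a pose out of reach is approached as far as the arm can. A call with a number of a shift or a turn outside -1 to 1 is refused whole. A call with a gripper value outside its range is refused whole. The fingers move at their own pace and stop on an object; FORCE is the grip in N (left out, the last holds). Time passes only in rows, so rows that repeat a pose let the fingers close. It gives the time, the measured TCP pose, the force, the opening and the grip force at its end, in the units of the state.
- r.read_state(): the state, without advancing time (a new reading comes with each control period).
- camera(name): name is "side" or "top"; returns a dict with "image" (480x640x3 uint8, red, green, blue), "z_map" (480x640 float32, m along the optical axis (not along the pixel's ray), 0 where there is no reading), "mtx" (3x3 intrinsics, pixels), "T" (4x4, takes a point from camera to world coordinates). Camera axes: x right, y down, z forward; pixel columns grow to the right and rows downward; lengths in m; the calibration is good to about 2 mm. A picture is of the moment at which its call begins.
- r.close_job(): hands the job in; it is judged then, once.
The state is a dict: "time": time; "joint_positions": joint angles; "joint_vel": joint speeds; "joint_torque": joint torques, N m; "ee_pos": TCP position; "eef_rot": TCP orientation; "ft_force": force on the tool from outside, world axes, zero at the start; "torque": the same for the moment, N m; "width": finger opening in m; "grip_force": force on a finger pad.
Only numpy, scipy, OpenCV 4.12 (cv2) and the standard library are available. Lean on these libraries where they do the work, as an engineer would, in place of code of your own. Each camera call takes 0.05 s, during which the arm holds its last target. There are 200 camera calls.

## Task

Open the clamp of the pressure filter on the worktop. First take the screw's load off the lid by winding the handwheel back (anticlockwise seen from above) by one full turn with its crank handle, leaving the latch alone until that is done; then pull the spring latch knob out sideways, lift the free end of the clamp bar off the ball post until it is about 10 cm up, and finish still holding the bar there in the gripper, so that a colleague can take the lid out. Do not disturb the beaker, the brown bottle and the dish that stand near it.

Things in the scene. Friction and masses are not known exactly. Their poses are not given: they have to be found in the camera images.
- vessel: bench pressure filter fixed on the worktop: 310 x 130 mm base plate, top 14 mm up, with a steel vessel of 110 mm diameter in its middle, lid boss 104 mm up. Origin: worktop under the vessel's centre. x runs along the clamp bar from the ball post (x -110 mm, robot side) to the hinge (x +110 mm); y to the left, the latch knob's side; z up. Position and yaw vary
- bar_hinge (a point): middle of the clamp bar's hinge axis, between the two clevis posts, 136 mm above the worktop, at x +110 mm in the vessel's frame; the axis is level, along the vessel's y
- clamp_bar: aluminium clamp bar over the lid with all it carries (coupler head, latch, screw, handwheel). Origin on the hinge axis, axes as the vessel's when shut. 34 mm wide, top 144 mm up. At its free end, 220 mm from the hinge, a hollow coupler head 52 x 52 mm (109 to 154 mm up when shut) sits over the ball. About 0.8 kg in all: about 4 N lifts the free end; let go, it falls back onto the ball
- bar_lift (a joint): angle of the clamp bar about its hinge, rad: 0 shut, grows as the free end rises, stop at 1.2; 0.48 lifts the free end by 100 mm. The latch bolt under the ball holds it shut until the latch is pulled
- handwheel (a joint): turn of the handwheel, rad: 0 to 0.25 at the start (screwed tight on the lid), grows anticlockwise seen from above, which raises the screw 6 mm a turn; a full turn is 6.28 more than the start; stop at 7.6. Stays where it is left; about 3 N at the crank handle turns it
- wheel_centre (a point): on the axis of the black spoked handwheel (104 mm diameter, over the middle of the bar), at the height to grip the crank handle: 198 mm above the worktop with the bar shut. Rim, hub and screw end all stay at least 22 mm below this point; only the crank handle stands higher
- crank_handle (a point): middle of the crank handle: upright black grip, 16 to 20 mm diameter, 42 mm high (21 mm above and below this point), standing on the handwheel's rim 42 mm from its axis. It spins freely on its pin: pinched from above it can be carried round the circle without turning the gripper
- latch (a joint): travel of the spring latch, m: 0 engaged, grows as the knob is pulled out along the clamp bar's +y; stop at 0.012. The bolt clears the ball from 0.006. The spring pulls back with 5.5 N at 0 and 8.5 N at 0.012; with the screw tight the bolt is jammed and takes about twice the pull. Once the bar is up, the latch may spring back
- latch_knob (a point): middle of the latch knob's grip: round steel mushroom knob, axis level along the bar's y, 28 mm diameter; it reaches 20 mm nearer the bar and 12 mm farther out, free air all round. At x -110, y 76, z 113.5 mm in the vessel's frame when shut. Pinch it from above, fingers closing along the bar, to pull and lift; being round it lets the bar tilt in an upright gripper
- ball (a point): centre of the steel ball on the fixed ball post, 30 mm diameter, 128 mm above the worktop, at x -110 mm in the vessel's frame; inside the coupler head while the bar is shut
- beaker: bystander: small clear beaker, 62 mm across, 63 mm high, origin at the centre of its foot
- bottle: bystander: small brown reagent bottle with a white cap, 42 mm across, 76 mm high, origin at its foot
- dish: bystander: petri dish, 91 mm across, 14 mm high, origin at its foot

How it is judged:
By the outcome, as a careful person would: the job done as asked, in the order asked, and still so for the second after the job is handed in, while the arm keeps its last pose, push and grip.
It also fails if it takes over 67 s, if anything falls off the work surface, if the arm or the gripper's body presses on something with over 40 N, if the wrist force passes 120 N, or if a joint passes its speed limit or range.

## Working session

There is one attempt and no reset: what is moved stays moved. The work goes in short steps, Python scripts to look and compute and a shell command to move; the robot and the scene stay as the last step left them, time stands still between calls to the robot, and variables do not carry over. Pictures are saved under pics/ and viewed, at most 10 in all, crops included, and the job is handed in when it is done.

```bash
mkdir -p pics; python3 - <<'E'
from bench import r,camera
import cv2,numpy as np
s=r.read_state();print({k:np.round(v,3).tolist() for k,v in s.items()})
for n in("side","top"):
    c=camera(n);cv2.imwrite(f"pics/{n}0.png",c["image"][:,:,::-1]);np.savez(f"{n}0.npz",**c);print(n,c["mtx"].round(1).tolist(),c["T"].round(3).tolist())
E
```

```text
{'time': 0.0, 'joint_positions': [1.227, 0.333, -0.065, 1.461, 0.022, 1.35, -0.089], 'joint_vel': [0.001, -0.001, 0.0, 0.001, -0.0, -0.0, -0.001], 'joint_torque': [0.001, -62.325, 0.025, -38.988, -0.062, 0.04, 0.0], 'ee_pos': [0.197, -0.593, 0.222], 'eef_rot': [0.987, 0.16, -0.0, -0.001], 'ft_force': [-0.362, -0.158, -0.26], 'torque': [-0.059, 0.071, 0.012], 'grip_force': 0.0, 'width': 0.087}
side [[622.0, 0.0, 317.1], [0.0, 622.0, 236.9], [0.0, 0.0, 1.0]] [[-0.931, -0.168, 0.325, 0.069], [-0.365, 0.387, -0.847, 1.118], [0.016, -0.907, -0.421, 0.79], [0.0, 0.0, 0.0, 1.0]]
top [[620.9, 0.0, 326.0], [0.0, 620.9, 257.6], [0.0, 0.0, 1.0]] [[0.017, -0.985, 0.174, 0.384], [-0.999, -0.022, -0.028, -0.178], [0.031, -0.174, -0.984, 1.316], [0.0, 0.0, 0.0, 1.0]]
```

View pics/side0.png

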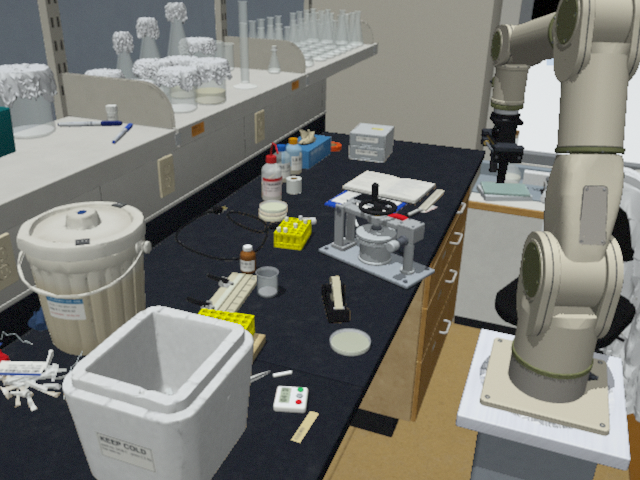

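View pics/top0.png

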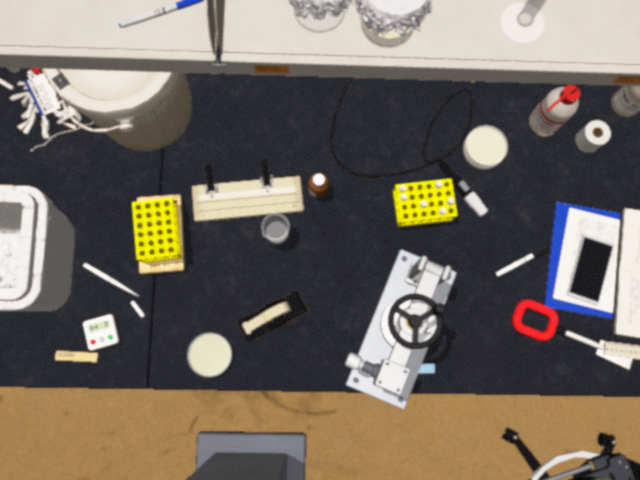

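The top view shows the filter with its hinge at about (432,268), wheel at (415,320), coupler head at (393,377) and knob at (355,360). In the side view the crank handle stands at about (375,190). I'll zoom in and measure from the depth maps.

```bash
cat > h.py <<'E'
import numpy as np,cv2
def cloud(c):
    z=c["z_map"];v,u=np.mgrid[:480,:640];K=c["mtx"]
    p=np.stack([(u-K[0,2])/K[0,0]*z,(v-K[1,2])/K[1,1]*z,z],-1)@c["T"][:3,:3].T+c["T"][:3,3]
    p[z==0]=np.nan;return p
def ray(c,u,v,h):
    d=c["T"][:3,:3]@np.linalg.solve(c["mtx"],[u,v,1.]);o=c["T"][:3,3];return o+d*(h-o[2])/d[2]
E
python3 - <<'E'
from h import *
t=np.load("top0.npz");s=np.load("side0.npz")
a=cv2.resize(t["image"][240:420,330:480],None,fx=3,fy=3,interpolation=2);b=cv2.resize(s["image"][175:295,310:440],None,fx=3,fy=3,interpolation=2)
o=np.zeros((540,850,3),np.uint8);o[:a.shape[0],:a.shape[1]]=a;o[:b.shape[0],455:455+b.shape[1]]=b
o=o[:,:845];cv2.imwrite("pics/crop.png",cv2.resize(o,(800,511))[:,:,::-1])
for n,c in(("top",t),("side",s)):
    p=cloud(c);x0=(p[...,0]>.15)&(p[...,0]<.6)&(p[...,1]>-.6)&(p[...,1]<-.2)
    for lo,hi in((.01,.018),(.102,.13),(.14,.147),(.15,.157),(.165,.18),(.19,.225)):
        m=x0&(p[...,2]>lo)&(p[...,2]<hi);q=p[m]
        if len(q)>5:
            vv,uu=np.nonzero(m);print(n,lo,hi,len(q),q.mean(0).round(4),np.median(q[:,2]).round(4),"px",uu.mean().round(1),vv.mean().round(1),"ext",q.min(0).round(3),q.max(0).round(3))
E
```

```text
top 0.01 0.018 3120 [ 0.447  -0.3571  0.0142] 0.0142 px 392.6 338.3 ext [ 0.304 -0.6    0.01 ] [ 0.6   -0.26   0.018]
top 0.102 0.13 506 [ 0.4111 -0.3057  0.1215] 0.1236 px 373.5 353.9 ext [ 0.339 -0.439  0.102] [ 0.585 -0.251  0.13 ]
top 0.14 0.147 1150 [ 0.4966 -0.3845  0.1443] 0.1445 px 416.4 308.9 ext [ 0.351 -0.45   0.14 ] [ 0.598 -0.304  0.147]
top 0.15 0.157 706 [ 0.3987 -0.3464  0.1541] 0.1545 px 397.3 360.9 ext [ 0.338 -0.446  0.15 ] [ 0.595 -0.303  0.157]
top 0.165 0.18 1374 [ 0.4704 -0.3739  0.1726] 0.1726 px 413.6 321.3 ext [ 0.421 -0.428  0.165] [ 0.523 -0.324  0.18 ]
top 0.19 0.225 112 [ 0.4913 -0.411   0.2149] 0.2179 px 438.3 308.2 ext [ 0.483 -0.421  0.191] [ 0.501 -0.403  0.223]
side 0.01 0.018 1371 [ 0.4363 -0.3437  0.0146] 0.0148 px 383.8 265.5 ext [ 0.303 -0.597  0.01 ] [ 0.599 -0.258  0.018]
side 0.102 0.13 556 [ 0.4368 -0.3282  0.1173] 0.1176 px 384.7 233.3 ext [ 0.336 -0.443  0.102] [ 0.599 -0.247  0.13 ]
side 0.14 0.147 355 [ 0.4687 -0.365   0.144 ] 0.1444 px 377.3 216.7 ext [ 0.335 -0.446  0.14 ] [ 0.596 -0.299  0.147]
side 0.15 0.157 187 [ 0.3889 -0.3364  0.1541] 0.1546 px 404.0 221.9 ext [ 0.337 -0.439  0.15 ] [ 0.59  -0.301  0.157]
side 0.165 0.18 446 [ 0.4679 -0.3706  0.1719] 0.1721 px 378.1 206.2 ext [ 0.419 -0.426  0.165] [ 0.522 -0.319  0.179]
side 0.19 0.225 87 [ 0.4718 -0.4162  0.2078] 0.2089 px 382.2 187.7 ext [ 0.175 -0.552  0.19 ] [ 0.499 -0.397  0.225]
```

View pics/crop.png

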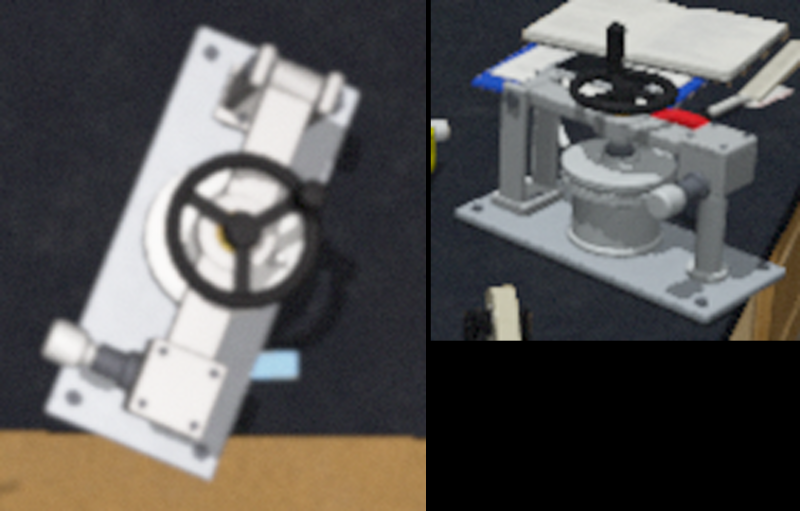

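The crop shows the crank handle on the −y, slightly far side of the wheel (top view about (439,308)), the coupler head at (393,377) and the light knob at (352,359) in the original pixels. Next I'll refine the measurements.

```bash
python3 - <<'E'
from h import *
from scipy.optimize import least_squares
R={}
for n in("top","side"):
    c=np.load(n+"0.npz");p=cloud(c);P=p.reshape(-1,3);P=P[~np.isnan(P[:,0])]
    sel=lambda lo,hi,x0,x1,y0,y1:P[(P[:,2]>lo)&(P[:,2]<hi)&(P[:,0]>x0)&(P[:,0]<x1)&(P[:,1]>y0)&(P[:,1]<y1)]
    q=sel(.165,.18,.4,.54,-.45,-.3);d=np.hypot(q[:,0]-.471,q[:,1]+.374);rim=q[d>.036]
    hull=cv2.convexHull((rim[:,:2]*1e4).astype(np.float32))
    print(n,"rim enclosing",np.array(cv2.minEnclosingCircle(hull)[0])/1e4,cv2.minEnclosingCircle(hull)[1]/1e4, rim[:,2].mean())
    for lo,hi in((.185,.225),(.214,.225)):
        q=sel(lo,hi,.46,.52,-.44,-.38);print(" handle",len(q),q.mean(0).round(4),q.min(0).round(4),q.max(0).round(4))
    q=sel(.15,.158,.32,.42,-.39,-.28);rr=cv2.minAreaRect((q[:,:2]*1e4).astype(np.float32));print(" head",np.array(rr[0])/1e4,np.array(rr[1])/1e4,rr[2],q[:,2].mean())
    q=sel(.009,.018,.28,.62,-.46,-.22);rr=cv2.minAreaRect((q[:,:2]*1e4).astype(np.float32));print(" plate",np.array(rr[0])/1e4,np.array(rr[1])/1e4,rr[2])
    q=sel(.095,.135,.36,.44,-.30,-.22);print(" knob",len(q),q.mean(0).round(4),np.percentile(q,[1,50,99],axis=0).round(4).tolist())
    # bystanders
    q=sel(.03,.09,.3,.75,-.22,.1);print(" tall",len(q))
E
```

```text
top rim enclosing [ 0.47200479 -0.37614172] 0.05211180419921875 0.17281727575588954
 handle 115 [ 0.4912 -0.4109  0.2142] [ 0.4828 -0.4212  0.1881] [ 0.5007 -0.4031  0.2235]
 handle 81 [ 0.4917 -0.4124  0.2187] [ 0.4828 -0.4212  0.2142] [ 0.5004 -0.4033  0.2235]
 head [ 0.38138616 -0.34010513] [0.05230252 0.07707734] 67.86393737792969 0.15503531730817594
 plate [ 0.46798828 -0.33709331] [0.2309925  0.31764031] 83.81340789794922
 knob 333 [ 0.393  -0.2748  0.1243] [[0.3746, -0.2999, 0.1106], [0.3927, -0.2734, 0.1253], [0.4115, -0.2515, 0.1328]]
 tall 1515
side rim enclosing [ 0.46902744 -0.37398862] 0.055007708740234376 0.1719062768612163
 handle 93 [ 0.4896 -0.4082  0.2046] [ 0.4808 -0.4271  0.1857] [ 0.4993 -0.397   0.2221]
 handle 23 [ 0.4903 -0.4095  0.2184] [ 0.4808 -0.4271  0.2148] [ 0.4985 -0.3991  0.2221]
 head [ 0.36809958 -0.33190525] [0.05499519 0.05247381] 71.68115997314453 0.1549553818228703
 plate [ 0.46830649 -0.3746542 ] [0.13963444 0.3166022 ] 68.17337799072266
 knob 194 [ 0.3896 -0.2694  0.1197] [[0.3687, -0.2994, 0.1054], [0.3885, -0.2625, 0.1202], [0.4115, -0.2479, 0.1309]]
 tall 1139
```

```bash
cat >> h.py <<'E'
from scipy.spatial.transform import Rotation as Ro
C=np.array([.4700,-.3748,0]);YAW=np.deg2rad(-22.)
ex=np.array([np.cos(YAW),np.sin(YAW),0]);ey=np.array([-ex[1],ex[0],0]);ez=np.array([0,0,1.])
def tool(tilt=0):
    z=-ez*np.cos(tilt)-ey*np.sin(tilt);y=ex;return Ro.from_matrix(np.stack([np.cross(y,z),y,z],1))
def rows(targets,R,p0=None,R0=None):
    from bench import r
    s=r.read_state();p0=np.array(s["ee_pos"]) if p0 is None else p0;R0=R0 or Ro.from_quat(s["eef_rot"])
    rot=(R0.inv()*R).as_rotvec()/(2*np.pi)
    print("at",np.round(p0,4),"rot",rot.round(4))
    for t in targets: print((R0.inv().apply(np.array(t)-p0)/.15).round(3).tolist())
E
python3 -c "
from h import *
rows([[.197,-.593,.29],[.33,-.52,.29],[.36,-.49,.29]],tool())
print(tool().as_quat())"
```

```text
at [ 0.1969 -0.5928  0.2218] rot [-2.000e-04 -1.000e-04 -1.378e-01]
[-0.0, 0.001, -0.454]
[0.995, -0.181, -0.454]
[1.248, -0.308, -0.454]
[ 0.82903757  0.5591929  -0.          0.        ]
```

```bash
python3 -m pendant '[{"dp":[0,0,-0.454],"rotation":[0,0,0],"jaw":1},{"dp":[0.4,-0.08,-0.454],"rotation":[0,0,-0.03],"jaw":0.6},{"dp":[0.7,-0.13,-0.454],"rotation":[0,0,-0.06],"jaw":0.6},{"dp":[0.995,-0.181,-0.454],"rotation":[0,0,-0.09],"jaw":0.6},{"dp":[0.995,-0.181,-0.454],"rotation":[0,0,-0.12],"jaw":0.6},{"dp":[0.995,-0.181,-0.454],"rotation":[0,0,-0.138],"jaw":0.6},{"dp":[0.995,-0.181,-0.454],"rotation":[0,0,-0.138],"jaw":0.6}]' 30
python3 -c "
from h import *
rows([[.46,-.44,.27],[.491,-.4105,.25]],tool())"
```

```text
time: 0.98
ee_pos: [0.3301, -0.5202, 0.2902]
eef_rot: [0.829, 0.559, 0.0, -0.0]
ft_force: [0.0, 0.0, -0.3]
width: 0.0522
grip_force: 0.0
at [ 0.3301 -0.5202  0.2902] rot [-0.0001 -0.0001  0.    ]
[0.82, 0.603, 0.135]
[1.08, 0.721, 0.268]
```

```bash
python3 -m pendant '[{"dp":[0.4,0.3,0.1],"rotation":[0,0,0],"jaw":0.6},{"dp":[0.82,0.603,0.135],"rotation":[0,0,0],"jaw":0.6},{"dp":[0.98,0.7,0.2],"rotation":[0,0,0],"jaw":0.6},{"dp":[0.98,0.7,0.2],"rotation":[0,0,0],"jaw":0.6}]'
python3 -c "
from h import *
rows([[.4905,-.4103,.25],[.4905,-.4103,.188]],tool())
from bench import camera
for n in('top','side'):
    c=camera(n);np.savez(n+'1.npz',**c)
a=np.load('top1.npz')['image'][210:410,330:530];b=np.load('side1.npz')['image'][100:300,300:500]
cv2.imwrite('pics/v1.png',cv2.resize(np.hstack([a,b]),(800,400),interpolation=2)[:,:,::-1])"
```

```text
time: 1.48
ee_pos: [0.4865, -0.4181, 0.259]
eef_rot: [0.827, 0.562, 0.001, -0.002]
ft_force: [-1.5, -1.1, 0.1]
width: 0.052
grip_force: 0.0
at [ 0.4865 -0.4181  0.259 ] rot [-0.0002 -0.0006  0.001 ]
[0.058, 0.006, 0.06]
[0.056, 0.007, 0.474]
```

View pics/v1.png

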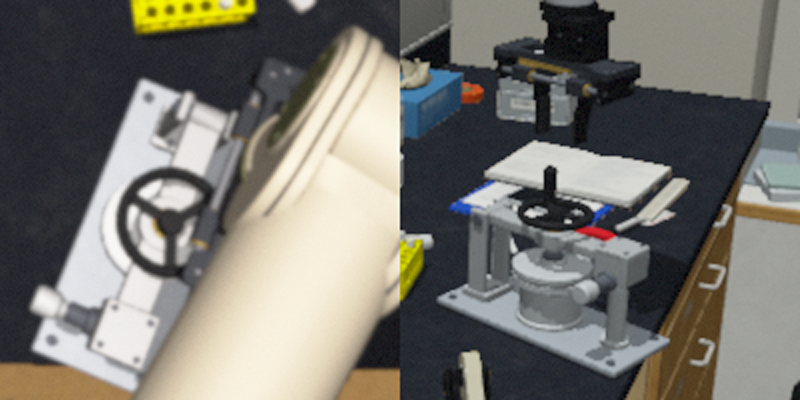

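The gripper hangs above the handle and slightly to its −y side, and the handle (side crop (550,180)) is free. I'll align and descend.

```bash
python3 -c "
from h import *
rows([[.4905,-.4103,.24],[.4905,-.4103,.188]],tool())"
```

```text
at [ 0.4825 -0.423   0.2602] rot [-0.0001  0.     -0.    ]
[0.098, 0.018, 0.135]
[0.098, 0.018, 0.482]
```

```bash
python3 -m pendant '[{"dp":[0.098,0.018,0.1],"rotation":[0,0,0],"jaw":0.6},{"dp":[0.098,0.018,0.1],"rotation":[0,0,0],"jaw":0.6},{"dp":[0.098,0.018,0.3],"rotation":[0,0,0],"jaw":0.6},{"dp":[0.098,0.018,0.48],"rotation":[0,0,0],"jaw":0.6},{"dp":[0.098,0.018,0.48],"rotation":[0,0,0],"jaw":0.6},{"dp":[0.098,0.018,0.48],"rotation":[0,0,0],"jaw":0.05},{"dp":[0.098,0.018,0.48],"rotation":[0,0,0],"jaw":0.05},{"dp":[0.098,0.018,0.48],"rotation":[0,0,0],"jaw":0.05}]' 30
python3 -m pendant '[{"dp":[0,0,0],"rotation":[0,0,0],"jaw":0.05},{"dp":[0,0,0],"rotation":[0,0,0],"jaw":0.05}]' 30
python3 - <<'E'
from h import *
from bench import r
s=r.read_state();p=np.array(s["ee_pos"]);print(s["joint_positions"])
d=p-C;a0=np.arctan2(d[1],d[0]);rad=np.hypot(d[0],d[1]);print("rad",rad,"ang",np.degrees(a0))
R=tool().inv()
for k in range(1,27):
    th=np.deg2rad(15*k)
    w=np.array([.042*(np.cos(a0+th)-np.cos(a0)),.042*(np.sin(a0+th)-np.sin(a0)),.006*th/6.283])
    print(k,(R.apply(w)/.15).round(3).tolist())
E
```

```text
time: 2.58
ee_pos: [0.4908, -0.4108, 0.1896]
eef_rot: [0.829, 0.56, 0.0, 0.001]
ft_force: [-0.4, -0.9, 0.3]
width: 0.03
grip_force: 0.0
time: 2.82
ee_pos: [0.4915, -0.411, 0.1894]
eef_rot: [0.829, 0.56, 0.001, 0.001]
ft_force: [4.7, -2.6, 0.1]
width: 0.0179
grip_force: 29.8
[ 0.87775984  0.40391674 -0.3342271   1.45015249  0.13393627  1.30697532
  0.15127046]
rad 0.042138691681705254 ang -59.243000190849855
1 [0.063, 0.036, -0.002]
2 [0.134, 0.055, -0.003]
3 [0.207, 0.055, -0.005]
4 [0.278, 0.035, -0.007]
5 [0.341, -0.002, -0.008]
6 [0.392, -0.053, -0.01]
7 [0.429, -0.117, -0.012]
8 [0.447, -0.188, -0.013]
9 [0.447, -0.261, -0.015]
10 [0.428, -0.331, -0.017]
11 [0.391, -0.394, -0.018]
12 [0.339, -0.446, -0.02]
13 [0.275, -0.482, -0.022]
14 [0.205, -0.501, -0.023]
15 [0.132, -0.5, -0.025]
16 [0.061, -0.481, -0.027]
17 [-0.002, -0.444, -0.028]
18 [-0.053, -0.392, -0.03]
19 [-0.09, -0.329, -0.032]
20 [-0.108, -0.258, -0.033]
21 [-0.108, -0.185, -0.035]
22 [-0.089, -0.115, -0.037]
23 [-0.052, -0.051, -0.038]
24 [-0.0, -0.0, -0.04]
25 [0.063, 0.036, -0.042]
26 [0.134, 0.055, -0.043]
```

```bash
python3 -m pendant '[{"dp":[0.063,0.036,-0.002],"rotation":[0,0,0],"jaw":0.05},{"dp":[0.134,0.055,-0.003],"rotation":[0,0,0],"jaw":0.05},{"dp":[0.207,0.055,-0.005],"rotation":[0,0,0],"jaw":0.05},{"dp":[0.278,0.035,-0.007],"rotation":[0,0,0],"jaw":0.05},{"dp":[0.341,-0.002,-0.008],"rotation":[0,0,0],"jaw":0.05},{"dp":[0.392,-0.053,-0.01],"rotation":[0,0,0],"jaw":0.05},{"dp":[0.429,-0.117,-0.012],"rotation":[0,0,0],"jaw":0.05},{"dp":[0.447,-0.188,-0.013],"rotation":[0,0,0],"jaw":0.05}]'
python3 - <<'E'
from h import *
from bench import r
s=r.read_state();d=np.array(s["ee_pos"])-C;print("rad",np.hypot(d[0],d[1]),"ang",np.degrees(np.arctan2(d[1],d[0])),s["joint_positions"])
E
```

```text
time: 3.82
ee_pos: [0.4909, -0.334, 0.1895]
eef_rot: [0.828, 0.561, 0.001, -0.001]
ft_force: [4.2, 3.5, -6.9]
width: 0.0175
grip_force: 30.0
rad 0.0457803112464344 ang 62.891152923657046 [ 0.82793284  0.30980288 -0.37284367  1.57568285  0.1122407   1.27917232
  0.05979231]
```

```bash
python3 -m pendant '[{"dp":[0,0,0],"rotation":[0,0,0],"jaw":0.05},{"dp":[0,0,0],"rotation":[0,0,0],"jaw":0.05}]'
python3 - <<'E'
from h import *
from bench import r,camera
s=r.read_state();d=np.array(s["ee_pos"])-C;print("rad",np.hypot(d[0],d[1]),"ang",np.degrees(np.arctan2(d[1],d[0])),s["ft_force"])
c=camera("side");np.savez("side2.npz",**c)
cv2.imwrite('pics/v2.png',cv2.resize(c['image'][100:300,280:500],(660,600),interpolation=2)[:,:,::-1])
E
```

```text
time: 4.08
ee_pos: [0.4898, -0.3338, 0.1895]
eef_rot: [0.828, 0.561, 0.001, -0.003]
ft_force: [0.1, 9.3, -4.3]
width: 0.0176
grip_force: 29.9
rad 0.04551411572895412 ang 64.19927255988246 [ 0.08626925  9.29342093 -4.26827988]
```

View pics/v2.png

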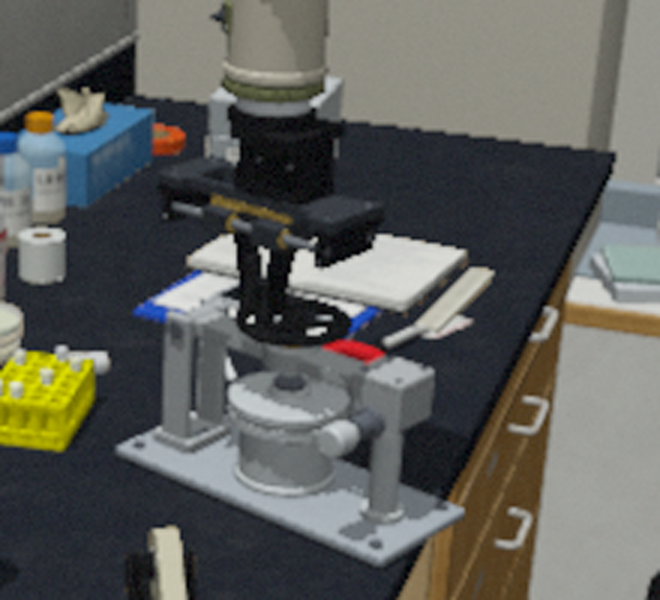

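```bash
python3 - <<'E'
from h import *
R=tool().inv();p0=np.array([.490,-.337,0]);c=np.array([.473,-.3722,0])
for k in range(0,20):
    th=np.deg2rad(66.4+15*k)
    w=c+[.042*np.cos(th),.042*np.sin(th),.006*k*15/360]-p0
    print(k,round(66.4+15*k),(R.apply(w)/.15).round(3).tolist())
E
```

```text
0 66 [0.02, -0.009, 0.0]
1 81 [0.012, -0.082, -0.002]
2 96 [-0.014, -0.15, -0.003]
3 111 [-0.057, -0.21, -0.005]
4 126 [-0.113, -0.256, -0.007]
5 141 [-0.18, -0.286, -0.008]
6 156 [-0.252, -0.297, -0.01]
7 171 [-0.325, -0.29, -0.012]
8 186 [-0.393, -0.263, -0.013]
9 201 [-0.452, -0.221, -0.015]
10 216 [-0.499, -0.164, -0.017]
11 231 [-0.528, -0.097, -0.018]
12 246 [-0.54, -0.025, -0.02]
13 261 [-0.532, 0.048, -0.022]
14 276 [-0.506, 0.116, -0.023]
15 291 [-0.463, 0.175, -0.025]
16 306 [-0.407, 0.221, -0.027]
17 321 [-0.34, 0.251, -0.028]
18 336 [-0.268, 0.263, -0.03]
19 351 [-0.195, 0.255, -0.032]
```

```bash
python3 -m pendant '[{"dp":[0.012,-0.082,-0.002],"rotation":[0,0,0],"jaw":0.05},{"dp":[-0.014,-0.15,-0.003],"rotation":[0,0,0],"jaw":0.05},{"dp":[-0.057,-0.21,-0.005],"rotation":[0,0,0],"jaw":0.05},{"dp":[-0.113,-0.256,-0.007],"rotation":[0,0,0],"jaw":0.05},{"dp":[-0.18,-0.286,-0.008],"rotation":[0,0,0],"jaw":0.05},{"dp":[-0.252,-0.297,-0.01],"rotation":[0,0,0],"jaw":0.05},{"dp":[-0.325,-0.29,-0.012],"rotation":[0,0,0],"jaw":0.05},{"dp":[-0.325,-0.29,-0.012],"rotation":[0,0,0],"jaw":0.05}]'
```

```text
time: 5.12
ee_pos: [0.4327, -0.366, 0.1901]
eef_rot: [0.828, 0.56, 0.002, 0.0]
ft_force: [18.8, -5.6, -26.8]
width: 0.018
grip_force: 30.6
```

```bash
python3 - <<'E'
from h import *
from bench import r,camera
s=r.read_state();print(np.round(s["ee_pos"],4),np.round(s["ft_force"],1))
A=np.array([[.4915,-.411],[.4898,-.3338],s["ee_pos"][:2]])
x=np.linalg.solve(np.c_[2*A,np.ones(3)],(A**2).sum(1));print("circ",x[:2],np.sqrt(x[2]+x[0]**2+x[1]**2))
for n in("top","side"):
    c=camera(n);np.savez(n+"3.npz",**c);p=cloud(c);q0=cloud(np.load(n+"0.npz"))
    for nm,qq,col in(("before",q0,np.load(n+"0.npz")["image"]),("now",p,c["image"])):
        P=qq.reshape(-1,3);m=(P[:,2]>.160)&(P[:,2]<.195)&(abs(np.hypot(P[:,0]-.471,P[:,1]+.374)-.045)<.005)&(P[:,0]>.475)
        print(n,nm,m.sum(),np.percentile(P[m][:,2],[10,50,90]).round(4) if m.sum() else "")
a=c["image"][140:260,320:460]
cv2.imwrite("pics/v3.png",cv2.resize(a,(700,600),interpolation=2)[:,:,::-1])
E
```

```text
[ 0.4327 -0.366   0.1901] [ 18.8  -5.6 -26.8]
circ [ 0.47414226 -0.37276351] 0.04199190672115742
top before 338 [0.1693 0.1731 0.176 ]
top now 208 [0.1692 0.1731 0.1759]
side before 142 [0.1659 0.1723 0.18  ]
side now 125 [0.1668 0.1724 0.1752]
```

View pics/v3.png

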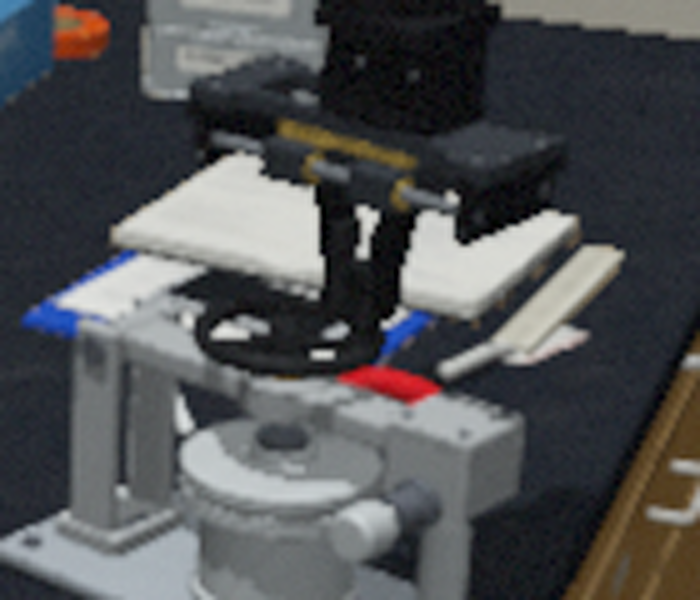

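The side view shows the handle still gripped, now on the camera side of the wheel. The wheel keeps its height, so there is no helix to follow, and the handle positions so far fit a 42.0 mm circle. I'll continue on that circle with no climb.

```bash
python3 - <<'E'
from h import *
R=tool().inv();p0=np.array([.4315,-.3659,0.1932]);c=np.array([.4741,-.3728,.1893])
for k in range(0,13):
    th=np.deg2rad(170.7+13*k)
    w=c+[.042*np.cos(th),.042*np.sin(th),0]-p0
    print(k,round(170.7+13*k),(R.apply(w)/.15).round(3).tolist())
E
```

```text
0 171 [0.002, 0.007, 0.026]
1 184 [-0.058, 0.028, 0.026]
2 197 [-0.111, 0.062, 0.026]
3 210 [-0.156, 0.107, 0.026]
4 223 [-0.189, 0.161, 0.026]
5 236 [-0.21, 0.221, 0.026]
6 249 [-0.216, 0.284, 0.026]
7 262 [-0.208, 0.347, 0.026]
8 275 [-0.186, 0.406, 0.026]
9 288 [-0.152, 0.459, 0.026]
10 301 [-0.106, 0.503, 0.026]
11 314 [-0.051, 0.536, 0.026]
12 327 [0.009, 0.555, 0.026]
```

```bash
python3 -m pendant '[{"dp":[0.002,0.007,0.026],"rotation":[0,0,0],"jaw":0.05},{"dp":[-0.058,0.028,0.026],"rotation":[0,0,0],"jaw":0.05},{"dp":[-0.111,0.062,0.026],"rotation":[0,0,0],"jaw":0.05},{"dp":[-0.156,0.107,0.026],"rotation":[0,0,0],"jaw":0.05},{"dp":[-0.189,0.161,0.026],"rotation":[0,0,0],"jaw":0.05},{"dp":[-0.21,0.221,0.026],"rotation":[0,0,0],"jaw":0.05},{"dp":[-0.216,0.284,0.026],"rotation":[0,0,0],"jaw":0.05},{"dp":[-0.216,0.284,0.026],"rotation":[0,0,0],"jaw":0.05}]'
```

```text
time: 6.22
ee_pos: [0.4593, -0.4119, 0.1889]
eef_rot: [0.828, 0.56, 0.001, -0.0]
ft_force: [4.8, 4.8, -1.2]
width: 0.0179
grip_force: 30.0
```

```bash
python3 -m pendant '[{"dp":[0.008,0.063,0],"rotation":[0,0,0],"jaw":0.05},{"dp":[0.03,0.122,0],"rotation":[0,0,0],"jaw":0.05},{"dp":[0.064,0.175,0],"rotation":[0,0,0],"jaw":0.05},{"dp":[0.11,0.219,0],"rotation":[0,0,0],"jaw":0.05},{"dp":[0.165,0.252,0],"rotation":[0,0,0],"jaw":0.05},{"dp":[0.225,0.271,0],"rotation":[0,0,0],"jaw":0.05},{"dp":[0.225,0.271,0],"rotation":[0,0,0],"jaw":0.05},{"dp":[0.225,0.271,0],"rotation":[0,0,0],"jaw":0.05}]'
python3 - <<'E'
from bench import r
import numpy as np
p=r.read_state()["ee_pos"];print(np.degrees(np.arctan2(p[1]+.3728,p[0]-.4741))+360)
E
```

```text
time: 7.22
ee_pos: [0.5092, -0.396, 0.1889]
eef_rot: [0.829, 0.56, 0.001, 0.0]
ft_force: [1.1, 1.4, 2.9]
width: 0.0178
grip_force: 29.9
326.50582384771985
```

```bash
python3 -m pendant '[{"dp":[0,0,0],"rotation":[0,0,0],"jaw":0.5},{"dp":[0,0,0],"rotation":[0,0,0],"jaw":0.5},{"dp":[0,0,-0.2],"rotation":[0,0,0],"jaw":0.6},{"dp":[0,0,-0.5],"rotation":[0,0,0],"jaw":0.6},{"dp":[0.0,-0.3,-0.667],"rotation":[0,0,0],"jaw":0.6},{"dp":[-0.3,-0.7,-0.667],"rotation":[0,0,0],"jaw":0.6},{"dp":[-0.8,-1,-0.667],"rotation":[0,0,0],"jaw":0.6},{"dp":[-1,-1,-0.667],"rotation":[0,0,0],"jaw":0.6}]'
python3 - <<'E'
from h import *
from bench import r,camera
s=r.read_state();print(np.round(s["ee_pos"],4),np.round(s["joint_positions"],2))
out=[]
for n in("top","side"):
    c=camera(n);np.savez(n+"4.npz",**c);P=cloud(c).reshape(-1,3)
    m=(P[:,2]>.195)&(P[:,2]<.224)&(abs(np.hypot(P[:,0]-.472,P[:,1]+.374)-.042)<.014);print(n,m.sum(),P[m].mean(0) if m.sum() else "")
    out.append(cv2.resize(c["image"][180:420,300:500] if n=="top" else c["image"][80:320,280:480],(400,480)))
cv2.imwrite("pics/v4.png",np.hstack(out)[:,:,::-1])
E
```

```text
time: 8.22
ee_pos: [0.312, -0.4796, 0.2894]
eef_rot: [0.829, 0.56, -0.0, 0.001]
ft_force: [0.5, -1.2, -0.4]
width: 0.0522
grip_force: 0.0
[ 0.312  -0.4796  0.2894] [ 1.11  0.2  -0.23  1.49  0.05  1.46  0.5 ]
top 105 [ 0.50567201 -0.39787122  0.21557217]
side 66 [ 0.50385175 -0.39510047  0.2092483 ]
```

View pics/v4.png

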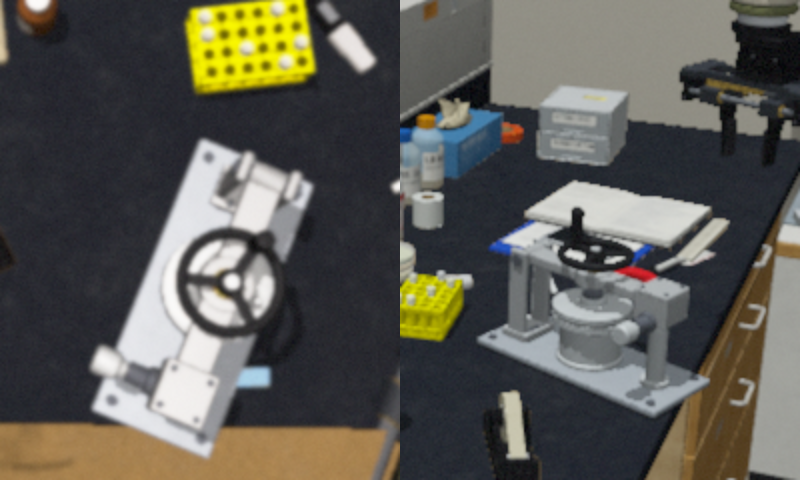

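The top crop shows the handle about 30° past its starting angle, so the wheel has done a full turn plus margin. The knob is clear at crop (105,362). Next I'll measure the knob.

```bash
python3 - <<'E'
from h import *
for n in("top","side"):
    c=np.load(n+"4.npz");P=cloud(c).reshape(-1,3);I=c["image"].reshape(-1,3).astype(int)
    V=(P-C)@np.stack([ex,ey,ez],1)
    b=(abs(V[:,2]-.144)<.003)&(abs(V[:,1])<.022)&(V[:,0]<.1)&(V[:,0]>-.08);q=V[b];f=np.polyfit(q[:,0],q[:,1],1);print(n,"bar slope deg",np.degrees(np.arctan(f[0])),"offset",f[1],len(q))
    h=(abs(V[:,2]-.154)<.003)&(abs(V[:,0]+.11)<.04)&(abs(V[:,1])<.04);print(" head",V[h].mean(0).round(4),np.percentile(V[h],[2,98],axis=0).round(4).tolist())
    k=(abs(V[:,0]+.11)<.03)&(V[:,1]>.05)&(V[:,1]<.11)&(V[:,2]>.09)&(V[:,2]<.14)
    for lo in(.05,.06,.07,.08):
        kk=k&(V[:,1]>lo)&(V[:,1]<lo+.012)
        if kk.sum()>4: print(" knob",lo,kk.sum(),np.percentile(V[kk],[3,50,97],axis=0).round(4).tolist())
E
```

```text
top bar slope deg 0.8803101451652464 offset 0.0007578780285299623 913
 head [-0.1078 -0.0009  0.1541] [[-0.1324, -0.0259, 0.1512], [-0.0828, 0.024, 0.1568]]
 knob 0.05 58 [[-0.1176, 0.0505, 0.1145], [-0.1088, 0.0564, 0.1216], [-0.0991, 0.0618, 0.1269]]
 knob 0.06 86 [[-0.1209, 0.0606, 0.1153], [-0.1083, 0.0663, 0.125], [-0.0953, 0.0716, 0.1303]]
 knob 0.07 92 [[-0.1207, 0.0703, 0.1168], [-0.1085, 0.0759, 0.1255], [-0.0954, 0.0814, 0.1308]]
 knob 0.08 57 [[-0.1204, 0.0802, 0.1129], [-0.1081, 0.0837, 0.1245], [-0.0953, 0.0868, 0.1313]]
side bar slope deg 0.5110343554624466 offset 0.006265303495469486 222
 head [-0.1113  0.0029  0.1543] [[-0.1352, -0.0245, 0.1513], [-0.0848, 0.027, 0.1569]]
 knob 0.05 20 [[-0.1199, 0.0501, 0.1113], [-0.1156, 0.0534, 0.1213], [-0.1052, 0.061, 0.1262]]
 knob 0.06 25 [[-0.1232, 0.061, 0.1079], [-0.1179, 0.067, 0.1212], [-0.1032, 0.0706, 0.129]]
 knob 0.07 36 [[-0.1232, 0.0719, 0.1053], [-0.118, 0.0777, 0.1232], [-0.1002, 0.0815, 0.1305]]
 knob 0.08 75 [[-0.1224, 0.0808, 0.1048], [-0.1116, 0.0857, 0.1177], [-0.0991, 0.0899, 0.129]]
```

```bash
cat >> h.py <<'E'
TL=np.deg2rad(20);RT=tool(TL);zt=RT.as_matrix()[:,2]
K=C-.109*ex+.076*ey+.116*ez;G=K+.019*zt
E
python3 -c "
from h import *
print(G,G-.1*zt)
rows([[.312,-.4796,.28],G-.1*zt+[0,0,.08]],RT)
p=G-.1*zt+[0,0,.08]
rows([G-.1*zt,G-.03*zt,G],RT,p,RT)"
```

```text
[ 0.39497272 -0.2695271   0.09814584] [ 0.40778502 -0.23781555  0.1921151 ]
at [ 0.3069 -0.4843  0.2882] rot [-0.0006 -0.0551 -0.0016]
[0.042, 0.019, 0.055]
[1.776, -0.011, 0.102]
at [ 0.4078 -0.2378  0.2721] rot [0. 0. 0.]
[0.182, 0.0, 0.501]
[0.182, 0.0, 0.968]
[0.182, 0.0, 1.168]
```

```bash
python3 -m pendant '[{"dp":[0.4,0,0],"rotation":[0,0,0],"jaw":0.6},{"dp":[0.8,0,0.02],"rotation":[0,-0.02,0],"jaw":0.6},{"dp":[1,0,0.02],"rotation":[0,-0.04,0],"jaw":0.6},{"dp":[1,0,0.02],"rotation":[0,-0.055,0],"jaw":0.6},{"dp":[1,0,0.02],"rotation":[0,-0.055,0],"jaw":0.6}]'
python3 -c "
from h import *
rows([G-.1*zt+[0,0,.08]],RT)
from bench import r;print(r.read_state()['joint_positions'])"
```

```text
time: 8.95
ee_pos: [0.3711, -0.338, 0.2853]
eef_rot: [0.815, 0.553, -0.142, 0.096]
ft_force: [-0.3, -0.1, 0.2]
width: 0.0524
grip_force: 0.0
at [ 0.3711 -0.338   0.2853] rot [ 0.0002 -0.0006  0.0007]
[0.699, -0.02, -0.158]
[ 0.84594328 -0.00215032 -0.4365424   1.75853317  0.35059703  1.38618385
 -0.03495496]
```

```bash
python3 -m pendant '[{"dp":[0.4,-0.01,-0.1],"rotation":[0,0,0],"jaw":0.6},{"dp":[0.699,-0.02,-0.158],"rotation":[0,0,0],"jaw":0.6},{"dp":[0.699,-0.02,-0.158],"rotation":[0,0,0],"jaw":0.6},{"dp":[0.699,-0.02,-0.158],"rotation":[0,0,0],"jaw":0.6}]'
python3 -c "
from h import *
rows([G-.1*zt,G-.03*zt,G],RT)
from bench import r;print(r.read_state()['joint_positions'])"
```

```text
time: 9.45
ee_pos: [0.4067, -0.2412, 0.2723]
eef_rot: [0.817, 0.55, -0.142, 0.096]
ft_force: [-0.6, -1.3, -0.4]
width: 0.0517
grip_force: 0.0
at [ 0.4067 -0.2412  0.2723] rot [-0.0002 -0.0007 -0.0002]
[0.203, -0.002, 0.495]
[0.2, -0.001, 0.962]
[0.2, -0.001, 1.162]
[ 7.38181799e-01  1.56999961e-03 -5.46501021e-01  1.78195748e+00
  3.41639961e-01  1.43597031e+00 -2.53531756e-01]
```

```bash
python3 -m pendant '[{"dp":[0.19,0,0.3],"rotation":[0,0,0],"jaw":0.6},{"dp":[0.19,0,0.6],"rotation":[0,0,0],"jaw":0.6},{"dp":[0.19,0,0.85],"rotation":[0,0,0],"jaw":0.6},{"dp":[0.19,0,0.85],"rotation":[0,0,0],"jaw":0.6},{"dp":[0.19,0,0.85],"rotation":[0,0,0],"jaw":0.6}]'
python3 -c "
from h import *
rows([G-.03*zt,G],RT)
from bench import r,camera
s=camera('side')['image'][130:330,280:480]
cv2.imwrite('pics/v5.png',cv2.resize(s,(600,600),interpolation=2)[:,:,::-1])"
```

```text
time: 10.07
ee_pos: [0.4018, -0.2554, 0.1442]
eef_rot: [0.817, 0.551, -0.142, 0.097]
ft_force: [-0.1, 0.1, -0.5]
width: 0.0523
grip_force: 0.0
at [ 0.4018 -0.2554  0.1442] rot [ 0.0002 -0.0006 -0.0001]
[0.006, -0.007, 0.124]
[0.006, -0.007, 0.324]
```

View pics/v5.png

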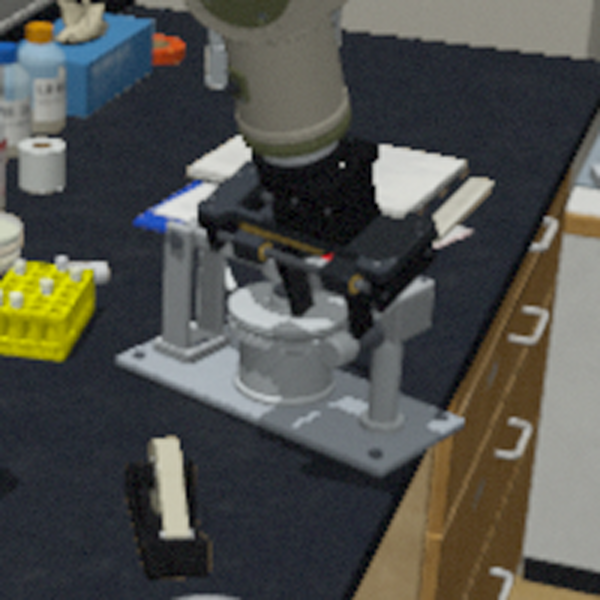

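The fingers stand above the knob (340,345), one on each side, so I'll descend and pinch.

```bash
python3 -m pendant '[{"dp":[0.006,-0.005,0.12],"rotation":[0,0,0],"jaw":0.6},{"dp":[0.006,-0.005,0.24],"rotation":[0,0,0],"jaw":0.6},{"dp":[0.006,-0.005,0.32],"rotation":[0,0,0],"jaw":0.6},{"dp":[0.006,-0.005,0.32],"rotation":[0,0,0],"jaw":0.6},{"dp":[0.006,-0.005,0.32],"rotation":[0,0,0],"jaw":0.2},{"dp":[0.006,-0.005,0.32],"rotation":[0,0,0],"jaw":0.2},{"dp":[0.006,-0.005,0.32],"rotation":[0,0,0],"jaw":0.2},{"dp":[0.006,-0.005,0.32],"rotation":[0,0,0],"jaw":0.2}]' 45
python3 -c "
from h import *
from bench import r
rows([G],RT)
p=np.array(r.read_state()['ee_pos'])
M=np.stack([ex,ey,ez],1)
print('grasp in V',((p-.019*zt)-C)@M)
rows([p+.005*ey,p+.010*ey,p+.013*ey],RT,p,RT)
"
```

```text
time: 11.12
ee_pos: [0.3967, -0.2692, 0.098]
eef_rot: [0.816, 0.552, -0.141, 0.098]
ft_force: [7.7, -5.0, -4.1]
width: 0.0266
grip_force: 45.0
at [ 0.3967 -0.2692  0.098 ] rot [ 0.0008 -0.0006  0.0001]
[-0.006, -0.01, 0.001]
grasp in V [-0.10747032  0.07693353  0.11590364]
at [ 0.3967 -0.2692  0.098 ] rot [0. 0. 0.]
[0.031, 0.0, -0.011]
[0.063, -0.0, -0.023]
[0.081, -0.0, -0.03]
```

```bash
python3 -m pendant '[{"dp":[0.02,0,-0.007],"rotation":[0,0,0],"jaw":0.2},{"dp":[0.04,0,-0.014],"rotation":[0,0,0],"jaw":0.2},{"dp":[0.06,0,-0.022],"rotation":[0,0,0],"jaw":0.2},{"dp":[0.081,0,-0.03],"rotation":[0,0,0],"jaw":0.2},{"dp":[0.081,0,-0.03],"rotation":[0,0,0],"jaw":0.2},{"dp":[0.081,0,-0.03],"rotation":[0,0,0],"jaw":0.2}]' 45
python3 -c "
from h import *
from bench import r
s=r.read_state();p=np.array(s['ee_pos'])
M=np.stack([ex,ey,ez],1)
print('grasp in V',((p-.019*zt)-C)@M,np.array(s['ft_force'])@M)"
```

```text
time: 11.88
ee_pos: [0.4009, -0.2588, 0.0983]
eef_rot: [0.817, 0.551, -0.142, 0.098]
ft_force: [6.5, -11.4, -4.2]
width: 0.0264
grip_force: 44.9
grasp in V [-0.10756276  0.08817278  0.11619029] [10.28729032 -8.17046038 -4.17991517]
```

```bash
python3 -c "
from h import *
x,z=-.2185,-.021
for t in list(np.linspace(.485/16,.485,16)):
    dx=x*np.cos(t)+z*np.sin(t)-x;dz=-x*np.sin(t)+z*np.cos(t)-z
    print(round(t,3),(RT.inv().apply(dx*ex+dz*ez)/.15).round(3).tolist())
"
```

```text
0.03 [-0.015, -0.004, -0.042]
0.061 [-0.03, -0.006, -0.083]
0.091 [-0.045, -0.007, -0.125]
0.121 [-0.061, -0.006, -0.167]
0.152 [-0.076, -0.004, -0.208]
0.182 [-0.091, -0.001, -0.25]
0.212 [-0.106, 0.003, -0.291]
0.242 [-0.121, 0.009, -0.333]
0.273 [-0.136, 0.016, -0.374]
0.303 [-0.151, 0.025, -0.415]
0.333 [-0.166, 0.034, -0.455]
0.364 [-0.18, 0.046, -0.496]
0.394 [-0.195, 0.058, -0.536]
0.424 [-0.209, 0.072, -0.575]
0.455 [-0.224, 0.087, -0.615]
0.485 [-0.238, 0.103, -0.653]
```

First a short part of the lift, up to about 0.12 rad, as a check.

```bash
python3 -m pendant '[{"dp":[-0.015,-0.004,-0.042],"rotation":[0,0,0],"jaw":0.2},{"dp":[-0.03,-0.006,-0.083],"rotation":[0,0,0],"jaw":0.2},{"dp":[-0.045,-0.007,-0.125],"rotation":[0,0,0],"jaw":0.2},{"dp":[-0.061,-0.006,-0.167],"rotation":[0,0,0],"jaw":0.2},{"dp":[-0.061,-0.006,-0.167],"rotation":[0,0,0],"jaw":0.2}]' 45
python3 -c "
from h import *
from bench import r
s=r.read_state();p=np.array(s['ee_pos'])
M=np.stack([ex,ey,ez],1)
print('grasp in V',((p-.019*zt)-C)@M,np.array(s['ft_force'])@M)"
```

```text
time: 12.5
ee_pos: [0.3998, -0.2585, 0.1251]
eef_rot: [0.817, 0.551, -0.142, 0.098]
ft_force: [7.3, -12.3, -6.2]
width: 0.0266
grip_force: 45.0
grasp in V [-0.1086556   0.08803417  0.1429356 ] [11.40331612 -8.67746187 -6.19951433]
```

```bash
python3 -m pendant '[{"dp":[-0.03,0.005,-0.083],"rotation":[0,0,0],"jaw":0.2},{"dp":[-0.06,0.015,-0.166],"rotation":[0,0,0],"jaw":0.2},{"dp":[-0.09,0.031,-0.248],"rotation":[0,0,0],"jaw":0.2},{"dp":[-0.119,0.052,-0.329],"rotation":[0,0,0],"jaw":0.2},{"dp":[-0.148,0.078,-0.408],"rotation":[0,0,0],"jaw":0.2},{"dp":[-0.177,0.109,-0.486],"rotation":[0,0,0],"jaw":0.2},{"dp":[-0.177,0.109,-0.486],"rotation":[0,0,0],"jaw":0.2},{"dp":[-0.177,0.109,-0.486],"rotation":[0,0,0],"jaw":0.2}]' 45
python3 - <<'E'
from h import *
from bench import r,camera
s=r.read_state();p=np.array(s['ee_pos']);M=np.stack([ex,ey,ez],1)
print('grasp in V',((p-.019*zt)-C)@M,np.array(s['ft_force'])@M)
o=[]
for n in("side","top"):
    c=camera(n);np.savez(n+"5.npz",**c);o.append(cv2.resize(c["image"],(400,300)) if n=="top" else cv2.resize(c["image"][100:325,250:550],(400,300)))
cv2.imwrite("pics/v6.png",np.hstack(o)[:,:,::-1])
E
```

```text
time: 13.5
ee_pos: [0.4126, -0.2644, 0.2011]
eef_rot: [0.817, 0.551, -0.144, 0.096]
ft_force: [1.0, -9.0, -7.3]
width: 0.0268
grip_force: 45.0
grasp in V [-0.0945371   0.08736784  0.21898246] [ 4.31519802 -7.96477746 -7.33233041]
```

View pics/v6.png

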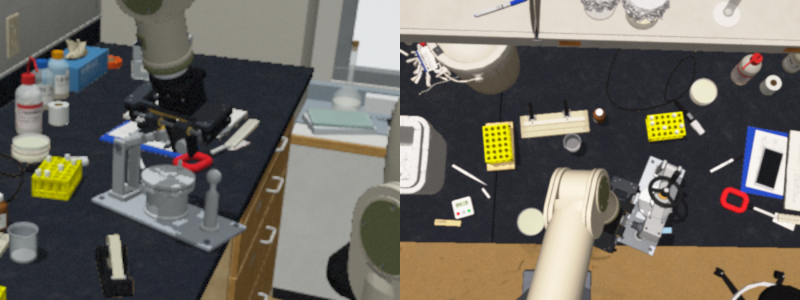

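The side view shows the bar up, the ball post free at (213,190) and the bystanders in place in the top view. The bar angle works out at about 0.48 rad, so I'll hand in.

```bash
python3 -c "
from bench import r
s=r.read_state();print(s['ee_pos'],s['grip_force'],s['ft_force']);print(r.close_job())"
```

```text
[ 0.41264566 -0.26437932  0.20109264] 44.99740668106824 [-0.62585433 -7.82135054 -6.50225455]
the job is handed in; nothing more can be done
None
```

The job is handed in: the handwheel was wound back about 1.09 turns (roughly 392°), then the latch knob was pulled out 11 mm, and the gripper is holding the bar up at about 0.48 rad (about 10 cm); the beaker, bottle and dish looked untouched in the last top view.

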